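# Reject the unbalanced rotor arm

## Task

One of the two orange-hubbed rotor arms has a hidden off-centre weight: balance them on the knife-edge stand to find out which. Leave the true arm standing level and free across the knife edge, the groove under its hub seated on the edge, and lay the faulty arm, the one that tips, flat in the mint-green reject basket.

Things in the scene. Friction and masses are not known exactly. Their poses are not given: they have to be found in the camera images.
- rotor_a: rotor arm, 176 mm long, 0.33 kg: aluminium bar along x, steel cylinders (26 mm across, 34 tall, blue caps) at x = +-75 as feet, orange hub. Origin: middle, level with the feet; z up. Hub: z 14 to 66 mm, 24 wide in y (grip across y, TCP at z 57), 30 to 40 long. V groove along y under hub: mouth 24 wide at z 14, crest at z 34. Twin of rotor_b by looks
- rotor_b: rotor arm, 176 mm long, 0.33 kg: aluminium bar along x, steel cylinders (26 mm across, 34 tall, blue caps) at x = +-75 as feet, orange hub. Origin: middle, level with the feet; z up. Hub: z 14 to 66 mm, 24 wide in y (grip across y, TCP at z 57), 30 to 40 long. V groove along y under hub: mouth 24 wide at z 14, crest at z 34. Twin of rotor_a by looks
- stand: knife-edge stand, fixed: grey base plate 220 x 70 x 12 mm, blue post, steel blade (22 mm long, 3 thick) in the middle. Origin: underside, centre; x along the base (as an arm must lie), y along the blade, z up. A seated arm's origin is at z = 40 mm above this origin. Rubber pads (tops z = 16 mm) at x = +-82 mm stop a tipping arm
- edge (a point): middle of the blade's rounded upper edge (radius 1.5 mm), 73 mm above the bench; axes as the stand's. Let down within 7 mm of it, the groove centres itself. Let go, the true arm stays level (within 6 degrees); the faulty one tips at once about 17 degrees until an end lies on a pad, and stays there on the edge
- basket: mint-green shallow open reject basket, fixed, 160 mm (x) by 250 mm (y), 40 mm high, walls and floor 4 mm. Origin: underside, centre, z up; an arm fits in lying along y
Things that resemble listed ones, but are neither listed nor needed, are in the scene too. What is shaped like the rotor_a but brown or yellow is not meant.

How it is judged:
By the outcome, as a careful person would: the job done as asked, in the order asked, and still so for the second after the job is handed in, with the robot touching nothing.
It also fails if it takes over 67 s, if anything falls off the work surface, if the arm or the gripper's body presses on something with over 40 N, if the wrist force passes 120 N, or if a joint passes its speed limit or range.

## Robot

A 6-joint arm with a two-finger parallel gripper is mounted at the origin on the work surface. World frame = base frame: x ahead of the robot, y to its left, z up, the work surface at z = 0. Lengths are in m, angles in rad, forces in N, time in s.
With the tool pointing down it reaches from about 0.3 to 0.85 m from the base axis. Payload 4.2 kg.
Tool frame: the origin (TCP) lies between the finger pads, 19 mm behind the fingertips; this is the grasp point; z points along the fingers, y is the line along which they close (so a half turn about z gives the same grasp; the last joint's range is limited). The gripper opens to 91 mm and grips with 3 to 60 N. Pads are 32 mm wide; open, the fingers measure 118 mm over their backs; the gripper's body (76 mm by 178 mm) begins 60 mm behind the grasp point.
Start: joints at [-1.201, 0.32, 1.565, -0, 1.257, -0.02], TCP at [0.219, -0.532, 0.233] pointing down, gripper open.
Joint ranges: [-3.11, 3.11], [-0.84, 2.01], [0.21, 2.61], [-1.34, 4.49], [0.05, 2.63], [-2.56, 2.56]. Speed limits (rad/s): [2.57, 2.57, 3.14, 3.14, 3.14, 3.14].

## Interface

Orientations are given as [roll, pitch, yaw] about the fixed x, y, z axes, in that order (R = Rz(yaw) Ry(pitch) Rx(roll)).
In Python, from rig import get_state, snapshot, close_job gives the robot as it stands.
- The arm moves only by the tool move_arm, never from a script. Its arguments are lists of equal length, an entry for each row: "linear": the shift along the tool's x, y, z in a scale on which 1.0 is 0.8 m, a list of three; "turn": the turn, a rotation vector about the tool's x, y, z in parts of the range, where 1.0 means 180 degrees, a list of three; "grip": the closure, from -1 (fully open) to 1 (shut). A call has 1 to 20 rows; each row is the pose to reach, as a shift and turn from the pose commanded when the call began, along the tool's axes at that moment; what a row does not reach only later rows make up. A row lasts 1/8 s, in which the tool goes at most 62.5 mm and 10.7 degrees, less where a joint would pass 70% of its speed; a pose out of reach is approached as far as the arm can. A call with a gripper value outside its range is refused whole. The fingers move at their own pace and stop on an object; "squeeze" is the grip in N (left out, the last holds). Time passes only in rows, so rows that repeat a pose let the fingers close. It gives the time, the measured TCP pose, the force, the opening and the grip force at its end, in the units of the state.
- get_state(): the state, without advancing time (a new reading comes with each control period).
- snapshot(name): name is "scene" or "top"; returns a dict with "img" (384x512x3 uint8, blue, green, red), "mtx" (3x3 intrinsics, pixels), "R" (3x3) and "t" (3): a world point X has camera coordinates R X + t. Camera axes: x right, y down, z forward; pixel columns grow to the right and rows downward; lengths in m; the calibration is good to about 2 mm. A picture is of the moment at which its call begins. There is no depth.
- close_job(): hands the job in; it is judged then, once.
The state is a dict: "time_s": time; "qpos": joint angles; "dq": joint speeds; "tau": joint torques, N m; "ee_pos": TCP position; "tcp_rot": TCP orientation; "wrist_force": force on the tool from outside, world axes, zero at the start; "ft_torque": the same for the moment, N m; "opening": finger opening in m; "grasp_force": force on a finger pad.
Only numpy, scipy, OpenCV 4.12 (cv2) and the standard library are available. Lean on these libraries where they do the work, as an engineer would, in place of code of your own. Each camera call takes 0.05 s, during which the arm holds its last target. There are 200 camera calls.

## Working session

There is one attempt and no reset: what is moved stays moved. The work goes in short steps, Python scripts to look and compute and a tool call to move; the robot and the scene stay as the last step left them, time stands still between calls to the robot, and variables do not carry over. Pictures are saved under pics/ and viewed, at most 10 in all, crops included, and the job is handed in when it is done.

Besides the shell and the picture viewer there is one more tool, called after "Emit:" by a JSON object that holds its "op" and its "data", one argument or row to a line. move_arm: Moves the arm, as the interface text tells. Its arguments: {"type":"object","properties":{"linear":{"type":"array","items":{"type":"array","items":{"type":"number"}}},"turn":{"type":"array","items":{"type":"array","items":{"type":"number"}}},"grip":{"type":"array","items":{"type":"number"}},"squeeze":{"type":"number"}},"required":["linear","turn","grip"]}

```bash
mkdir -p pics; python3 - <<'E'
from rig import *
import cv2,numpy as np
for n in("scene","top"):
    s=snapshot(n); cv2.imwrite(f"pics/{n}0.png",s["img"]); print(n,s["mtx"].tolist(),np.round(s["R"],3).tolist(),s["t"])
    np.savez(f"{n}0.npz",**s)
s=get_state(); print(s)
E
```

```text
scene [[468.49827857943393, 0.0, 252.3288430598893], [0.0, 468.49827857943393, 197.4078764515249], [0.0, 0.0, 1.0]] [[0.853, 0.521, -0.009], [0.428, -0.71, -0.559], [-0.298, 0.474, -0.829]] [-0.3679553  -0.15617656  1.61628615]
top [[391.90533883084436, 0.0, 251.3188811394514], [0.0, 391.90533883084436, 190.5702084579822], [0.0, 0.0, 1.0]] [[0.011, -1.0, -0.021], [-0.993, -0.008, -0.114], [0.114, 0.022, -0.993]] [-0.01933071  0.45726063  1.01107747]
{'time_s': 0.1, 'qpos': array([-1.20101762e+00,  3.20217197e-01,  1.56552456e+00,  1.29998347e-05,
        1.25739956e+00, -1.99976957e-02]), 'dq': array([ 1.15838943e-03, -1.98505656e-03, -2.17186678e-03, -8.86979430e-05,
        4.80948053e-04, -1.05851089e-03]), 'tau': array([ 2.03338736e-04, -4.13334167e+01, -2.32509828e+01,  7.27509381e-02,
        4.22123855e-02, -4.39471205e-05]), 'ee_pos': array([ 0.21834678, -0.53148695,  0.23202313]), 'tcp_rot': array([-3.14004454e+00, -4.33256603e-05,  3.89772352e-01]), 'wrist_force': array([-0.06131918,  0.91982725, -1.03387692]), 'ft_torque': array([ 0.03767008,  0.03531805, -0.00837975]), 'grasp_force': 0.0, 'opening': 0.09127883920372447}
```

View pics/scene0.png

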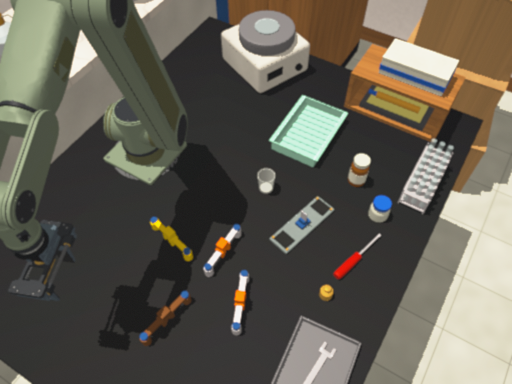

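View pics/top0.png

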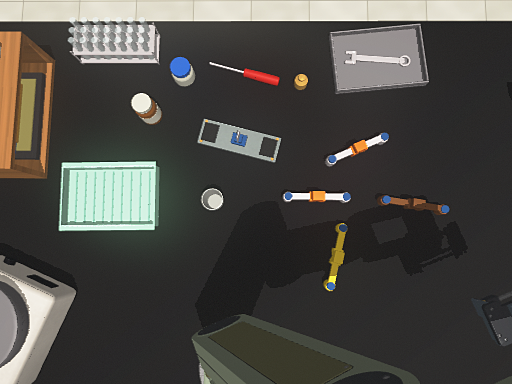

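The two views show two arms with aluminium bars and orange hubs, at top pixels (317,196) and (360,147). In the scene view they are at about (222,244) and (241,297). Things that could be mistaken for them are the brown arm (415,203), the yellow arm (337,257) and the small orange knob (301,82). The stand is at (239,139) and the basket at (109,195).

```bash
cat > h.py <<'E'
import cv2,numpy as np
def load(n): 
    d=np.load(n); return {k:d[k] for k in d}
def ray(s,p):
    R,t=s["R"],s["t"]; d=R.T@np.linalg.solve(s["mtx"],[p[0],p[1],1.]); return -R.T@t,d
def plane(s,p,z):
    c,d=ray(s,p); return c+d*(z-c[2])/d[2]
def tri(s1,p1,s2,p2):
    c1,d1=ray(s1,p1);c2,d2=ray(s2,p2)
    k=np.linalg.lstsq(np.c_[d1,-d2],c2-c1,rcond=None)[0]
    a,b=c1+k[0]*d1,c2+k[1]*d2
    return (a+b)/2,np.linalg.norm(a-b)
def proj(s,X):
    c=s["R"]@X+s["t"]; p=s["mtx"]@c; return p[:2]/p[2]
def blobs(s,lo,hi,amin=8,box=None):
    m=cv2.inRange(cv2.cvtColor(s["img"],cv2.COLOR_BGR2HSV),np.array(lo),np.array(hi))
    n,l,st,c=cv2.connectedComponentsWithStats(m)
    return [(c[i].round(1).tolist(),int(st[i,4]),st[i,:4].tolist()) for i in range(1,n) if st[i,4]>=amin]
E
python3 - <<'E'
from h import *
for n in("scene","top"):
    s=load(n+"0.npz")
    print(n,"orange",blobs(s,(5,200,150),(16,255,255),20))
    print("blue",blobs(s,(100,110,60),(125,255,255),6))
    print("mint",blobs(s,(70,30,120),(90,160,255),300))
s=load("top0.npz")["img"]
a=cv2.resize(s[110:220,190:400],None,fx=3.8,fy=3.8,interpolation=cv2.INTER_CUBIC)
cv2.imwrite("pics/crop1.png",a[:600])
s=load("scene0.npz")["img"]
cv2.imwrite("pics/crop2.png",cv2.resize(s[180:340,190:345],None,fx=3.7,fy=3.7,interpolation=cv2.INTER_CUBIC))
E
```

```text
scene orange [([221.0, 246.3], 80, [215, 237, 15, 20]), ([239.5, 299.7], 75, [234, 290, 12, 17])]
blue [([222.2, 10.2], 216, [217, 0, 11, 23]), ([412.1, 78.1], 289, [380, 65, 65, 27]), ([371.5, 91.5], 29, [368, 89, 8, 6]), ([382.1, 202.6], 266, [373, 194, 20, 18]), ([153.2, 218.6], 29, [150, 216, 7, 6]), ([302.0, 222.6], 82, [296, 218, 14, 11]), ([236.4, 226.0], 36, [233, 223, 7, 7]), ([186.6, 250.5], 22, [185, 248, 5, 6]), ([207.3, 266.3], 31, [204, 263, 7, 7]), ([244.1, 272.4], 36, [241, 270, 7, 6]), ([184.3, 293.7], 49, [180, 290, 9, 8]), ([235.9, 325.6], 39, [233, 323, 7, 7]), ([143.0, 335.7], 52, [139, 332, 9, 8])]
mint [([307.1, 129.5], 3141, [269, 95, 79, 72])]
top orange [([358.5, 147.4], 72, [350, 140, 18, 16]), ([316.1, 197.9], 27, [312, 191, 12, 11])]
blue [([179.7, 66.7], 339, [170, 57, 20, 21]), ([238.6, 139.4], 132, [231, 133, 16, 14]), ([384.6, 136.0], 47, [381, 132, 8, 9]), ([332.0, 158.6], 44, [329, 155, 7, 8]), ([287.9, 195.6], 41, [285, 192, 7, 8]), ([346.3, 196.2], 45, [343, 193, 8, 8]), ([385.8, 199.0], 51, [382, 196, 9, 7]), ([444.9, 208.7], 56, [441, 205, 9, 8]), ([342.7, 227.7], 43, [339, 225, 8, 7]), ([330.5, 285.9], 46, [327, 283, 8, 7])]
mint [([107.4, 194.2], 5808, [59, 161, 100, 70])]
```

View pics/crop1.png

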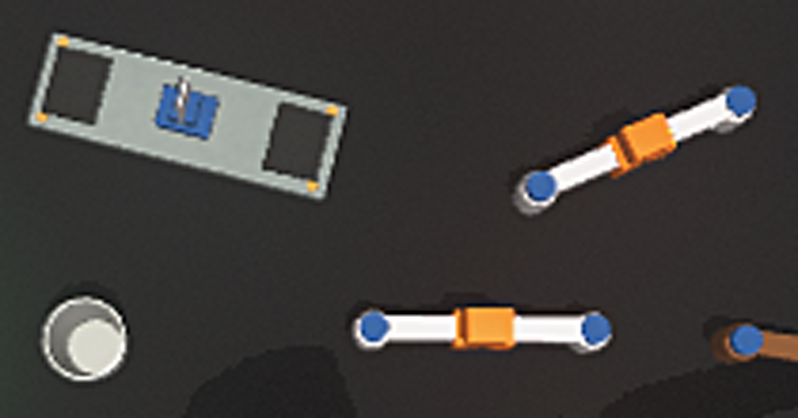

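View pics/crop2.png

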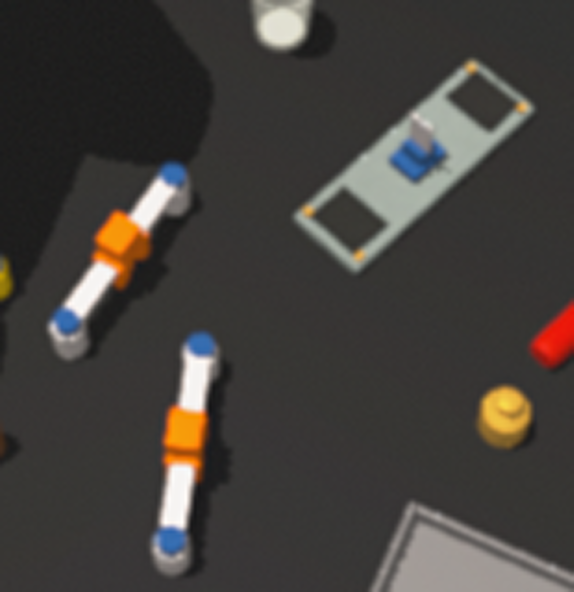

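Both chosen arms have white bars, blue caps and orange hubs. In crop1 the hubs are at (645,140) and (487,327), which match scene-crop hubs (185,435) and (120,240). The stand plate, with its blade standing up, shows in both views at crop1 (185,110) and crop2 (418,140).

```bash
python3 - <<'E'
from h import *
S,T=load("scene0.npz"),load("top0.npz")
def arm(n,ps):
    X=[]
    for a,b in ps:
        x,e=tri(S,a,T,b); X.append(x); print(n,x.round(4),round(e,4))
    d=X[1]-X[0]; m=(X[0]+X[1])/2; print("  mid",m.round(4),"len",np.linalg.norm(d).round(4),"yaw",np.degrees(np.arctan2(d[1],d[0])).round(2))
arm("P(near)",[((236.4,226),(287.9,195.6)),((207.3,266.3),(346.3,196.2))])
arm("Q(far)",[((244.1,272.4),(332,158.6)),((235.9,325.6),(384.6,136))])
c1=lambda u,v:(190+u/3.8,110+v/3.8); c2=lambda u,v:(190+u/3.7,180+v/3.7)
P=[]
for a,b in [((474,60),(30,123)),((535,108),(54,33)),((355,272),(347,107)),((295,216),(323,198))]:
    x,e=tri(S,c2(*a),T,c1(*b)); P.append(x); print("plate",x.round(4),round(e,4))
P=np.array(P); print("centre",P.mean(0)); d=(P[0]+P[1]-P[2]-P[3])/2; print("len",np.linalg.norm(d),"yaw",np.degrees(np.arctan2(d[1],d[0])))
from itertools import product
PP=[plane(T,c1(*b),.012) for b in [(30,123),(54,33),(347,107),(323,198)]]; print("plane centre top",np.mean(PP,0))
PP=[plane(S,c2(*b),.012) for b in [(474,60),(535,108),(355,272),(295,216)]]; print("plane centre scene",np.mean(PP,0))
for n,s,c in (("S",S,c2),("T",T,c1)):
    X=P.mean(0); X[2]=.073; y=np.degrees(np.arctan2(d[1],d[0]))
    for k in(-.011,0,.011):
        a=np.radians(y+90); q=proj(s,X+k*np.array([np.cos(a),np.sin(a),0])); print(n,"edge pix in crop",((q-[190,180 if n=="S" else 110])*(3.7 if n=="S" else 3.8)).round(0))
# basket
for n,s in(("S",S),("T",T)):
    m=cv2.inRange(cv2.cvtColor(s["img"],cv2.COLOR_BGR2HSV),(70,30,100),(90,160,255))
    m=cv2.morphologyEx(m,cv2.MORPH_CLOSE,np.ones((9,9)))
    c=max(cv2.findContours(m,0,1)[0],key=cv2.contourArea)
    h=cv2.convexHull(c); ap=cv2.approxPolyDP(h,6,True)[:,0]; print(n,ap.tolist(),[plane(s,p,.04)[:2].round(3).tolist() for p in ap])
E
```

```text
P(near) [ 0.443  -0.1098  0.0471] 0.0006
P(near) [ 0.4426 -0.2613  0.0428] 0.0009
  mid [ 0.4428 -0.1856  0.0449] len 0.1516 yaw -90.14
Q(far) [ 0.5415 -0.2247  0.045 ] 0.001
Q(far) [ 0.6031 -0.3637  0.0424] 0.0006
  mid [ 0.5723 -0.2942  0.0437] len 0.152 yaw -66.09
plate [0.5927 0.1348 0.0089] 0.0045
plate [0.6594 0.1189 0.0076] 0.0032
plate [ 0.605  -0.0945  0.0068] 0.0011
plate [ 0.5384 -0.077   0.0095] 0.0025
centre [0.5988609  0.02054706 0.00819385]
len 0.21940703951599294 yaw 75.66632598805187
plane centre top [0.59679176 0.01939667 0.012     ]
plane centre scene [0.60058445 0.01951613 0.012     ]
S edge pix in crop [432. 129.]
S edge pix in crop [422. 120.]
S edge pix in crop [412. 112.]
T edge pix in crop [186.  75.]
T edge pix in crop [181.  90.]
T edge pix in crop [177. 105.]
S [[301, 95], [347, 112], [313, 166], [269, 141]] [[0.345, 0.483], [0.525, 0.491], [0.533, 0.214], [0.356, 0.232]]
T [[155, 161], [154, 229], [58, 229], [61, 163]] [[0.532, 0.241], [0.353, 0.236], [0.351, 0.488], [0.525, 0.492]]
```

```bash
cat >> h.py <<'E'
def go(x,y,z,yaw):
    from rig import get_state
    from scipy.spatial.transform import Rotation as Ro
    s=get_state(); A=Ro.from_euler("xyz",s["tcp_rot"]); B=Ro.from_euler("xyz",[np.pi,0,np.radians(yaw)])
    print("lin",A.inv().apply(np.array([x,y,z])-s["ee_pos"]).round(4).tolist(),"turn",np.degrees((A.inv()*B).as_rotvec()).round(2).tolist(),"t",s["time_s"])
E
python3 - <<'E'
from h import *
S,T=load("scene0.npz"),load("top0.npz")
c1=lambda u,v:(190+u/3.8,110+v/3.8); c2=lambda u,v:(190+u/3.7,180+v/3.7)
for n,a,b in(("hubP",(122,234),(490,327)),("hubQ",(187,428),(650,137)),("blade",(423,121),(182,90)),("rim11",0,0)):
    if a: print(n,tri(S,c2(*a),T,c1(*b)))
for a,b in(((301,95),(58,229)),((347,112),(61,163)),((313,166),(155,161)),((269,141),(154,229))): print("basket",tri(S,a,T,b))
go(.4428,-.1856,.15,90)
E
```

```text
hubP (array([ 0.44325623, -0.18609577,  0.06014875]), np.float64(0.005948713688563751))
hubQ (array([ 0.57259158, -0.29509943,  0.06269906]), np.float64(0.0045969079389055695))
blade (array([0.59943477, 0.02053116, 0.07232695]), np.float64(0.0008551642862958006))
basket (array([0.3480537 , 0.48332273, 0.04321406]), np.float64(0.007487628731580201))
basket (array([0.52489322, 0.4913419 , 0.04028505]), np.float64(0.0010462127315286071))
basket (array([0.5307969 , 0.24110678, 0.01406926]), np.float64(0.01792035863479563))
basket (array([0.3531252 , 0.23797973, 0.03290655]), np.float64(0.0007088521321253504))
lin [0.339, -0.2345, 0.0824] turn [-0.08, -0.05, -67.67] t 0.1
```

The manual's scale: shifts go in shares of 0.8 m and turns go in shares of 180 degrees. Converting my numbers, 0.339 m is 0.4238, -0.2345 m is -0.2931, -67.7 degrees is -0.3761.

Emit:
{"op": "move_arm", "data": {
  "linear": [
    [0.4238,-0.2931,0.1025],
    [0.4238,-0.2931,0.1025],
    [0.4238,-0.2931,0.1025],
    [0.4238,-0.2931,0.1025],
    [0.4238,-0.2931,0.1025],
    [0.4238,-0.2931,0.1025],
    [0.4238,-0.2931,0.1025],
    [0.4238,-0.2931,0.1025],
    [0.4238,-0.2931,0.1025],
    [0.4238,-0.2931,0.1025]
  ],
  "turn": [
    [0,0,-0.3761],
    [0,0,-0.3761],
    [0,0,-0.3761],
    [0,0,-0.3761],
    [0,0,-0.3761],
    [0,0,-0.3761],
    [0,0,-0.3761],
    [0,0,-0.3761],
    [0,0,-0.3761],
    [0,0,-0.3761]
  ],
  "grip": [-0.3,-0.3,-0.3,-0.3,-0.3,-0.3,-0.3,-0.3,-0.3,-0.3],
  "squeeze": 25
}}

```text
time_s: 1.35
ee_pos: [0.4425, -0.1872, 0.1509]
tcp_rot: [3.141, 0.0, 1.569]
wrist_force: [-0.2, 0.7, -0.2]
opening: 0.0591
grasp_force: 0.0
```

```bash
python3 -c "
from h import *
go(.4428,-.1856,.057,90)"
```

```text
lin [0.0017, 0.0003, 0.0939] turn [0.01, 0.03, -0.08] t 1.35
```

In the tool's units: 0.093 m is 0.1163, 0.07 m is 0.0875.

Emit:
{"op": "move_arm", "data": {
  "linear": [
    [0.0013,0,0.05],
    [0.0013,0,0.0875],
    [0.0013,0,0.1163],
    [0.0013,0,0.1163],
    [0.0013,0,0.1163],
    [0.0013,0,0.1163],
    [0.0013,0,0.1163],
    [0.0013,0,0.1163],
    [0.0013,0,0.1163]
  ],
  "turn": [
    [0,0,0],
    [0,0,0],
    [0,0,0],
    [0,0,0],
    [0,0,0],
    [0,0,0],
    [0,0,0],
    [0,0,0],
    [0,0,0]
  ],
  "grip": [-0.3,-0.3,-0.3,-0.3,1,1,1,1,1]
}}

```text
time_s: 2.48
ee_pos: [0.4431, -0.1852, 0.0582]
tcp_rot: [3.141, 0.0, 1.571]
wrist_force: [-1.1, 0.5, 3.9]
opening: 0.024
grasp_force: 24.9
```

```bash
python3 -c "
from h import *
go(.4428,-.1856,.2,90);go(.599,.0202,.2,75.7)"
```

```text
lin [-0.0004, -0.0002, -0.1418] turn [0.03, 0.02, 0.04] t 2.475
lin [0.2053, 0.1561, -0.1418] turn [0.03, 0.02, 14.34] t 2.475
```

In the tool's units: 0.2053 m is 0.2566, 0.156 m is 0.195, 14.3 degrees is 0.0794.

Emit:
{"op": "move_arm", "data": {
  "linear": [
    [0,0,-0.0625],
    [0,0,-0.125],
    [0,0,-0.1775],
    [0.2566,0.195,-0.1775],
    [0.2566,0.195,-0.1775],
    [0.2566,0.195,-0.1775],
    [0.2566,0.195,-0.1775],
    [0.2566,0.195,-0.1775],
    [0.2566,0.195,-0.1775],
    [0.2566,0.195,-0.1775],
    [0.2566,0.195,-0.1775]
  ],
  "turn": [
    [0,0,0],
    [0,0,0],
    [0,0,0],
    [0,0,0.0794],
    [0,0,0.0794],
    [0,0,0.0794],
    [0,0,0.0794],
    [0,0,0.0794],
    [0,0,0.0794],
    [0,0,0.0794],
    [0,0,0.0794]
  ],
  "grip": [1,1,1,1,1,1,1,1,1,1,1]
}}

```text
time_s: 3.85
ee_pos: [0.598, 0.0188, 0.1999]
tcp_rot: [-3.141, 0.001, 1.32]
wrist_force: [-0.3, -0.3, -2.9]
opening: 0.0242
grasp_force: 25.0
```

```bash
python3 - <<'E'
from h import *
from rig import *
go(.599,.0202,.1,75.7)
st=get_state(); print(st["ft_torque"],st["wrist_force"])
o=[]
for n,b in(("scene",(130,330,230,430)),("top",(90,230,140,380))):
    s=snapshot(n); np.savez(n+"1.npz",**s); print(n,[x[:2] for x in blobs(s,(100,110,60),(125,255,255),6)])
    im=s["img"][b[0]:b[1],b[2]:b[3]] if 0 else s["img"][60:260,150:380]; o.append(cv2.resize(im,None,fx=1.73,fy=1.73,interpolation=cv2.INTER_CUBIC))
cv2.imwrite("pics/c3.png",np.hstack(o))
E
```

```text
lin [0.0016, 0.0007, 0.0999] turn [-0.02, 0.03, -0.07] t 3.85
[-0.03811439 -0.05575936  0.02279431] [-0.27590915 -0.33209322 -2.91206752]
scene [([412.2, 78.1], 292), ([371.6, 91.5], 28), ([326.1, 177.9], 8), ([382.1, 202.6], 265), ([287.7, 207.7], 37), ([153.2, 218.5], 31), ([301.9, 222.7], 81), ([186.8, 250.3], 26), ([244.1, 272.3], 37), ([184.4, 294.0], 45), ([235.9, 325.6], 39), ([143.0, 335.8], 50)]
top [([171.6, 65.3], 42), ([202.3, 112.4], 20), ([267.7, 129.6], 59), ([384.6, 136.0], 47), ([332.0, 158.6], 44), ([385.8, 199.0], 51), ([444.9, 208.7], 56), ([342.8, 227.7], 46), ([330.5, 285.9], 46)]
```

View pics/c3.png

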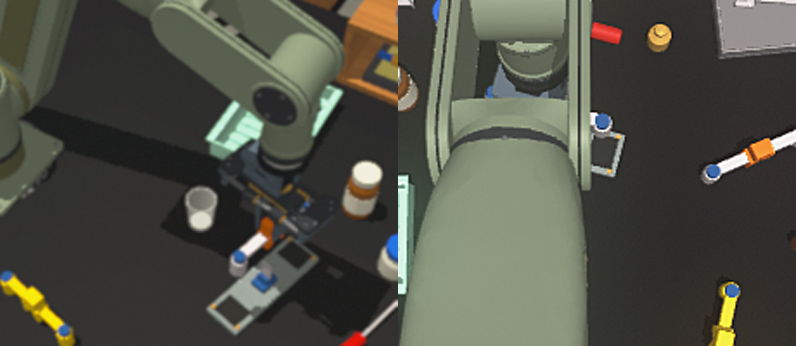

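The arm hangs over the stand in the gripper, its near cap at scene (287.7,207.7) and top (267.7,129.6). I'll check its tilt, then lower it.

```bash
python3 - <<'E'
from h import *
S,T=load("scene1.npz"),load("top1.npz")
x,e=tri(S,(287.7,207.7),T,(267.7,129.6)); print(x,e); d=x[:2]-[.598,.0188]; print(np.linalg.norm(d),np.degrees(np.arctan2(*d[::-1]))+180)
E
```

```text
[ 0.57909114 -0.05460187  0.18381611] 0.0010827489714995203
0.07579828226455097 75.55426492408102
```

In the tool's units: 0.085 m is 0.1063, 0.07 m is 0.0875.

Emit:
{"op": "move_arm", "data": {
  "linear": [
    [0.002,0.0009,0.05],
    [0.002,0.0009,0.0875],
    [0.002,0.0009,0.1063],
    [0.002,0.0009,0.1063]
  ],
  "turn": [
    [0,0,0],
    [0,0,0],
    [0,0,0],
    [0,0,0]
  ],
  "grip": [1,1,1,1]
}}

```text
time_s: 4.45
ee_pos: [0.5995, 0.0213, 0.1142]
tcp_rot: [-3.14, 0.0, 1.321]
wrist_force: [0.4, 0.0, -2.8]
opening: 0.0237
grasp_force: 25.0
```

```bash
python3 - <<'E'
from h import *
go(.599,.0202,.1,75.7)
E
```

```text
lin [-0.0012, -0.0002, 0.0142] turn [-0.09, 0.03, 0.01] t 4.45
```

In the tool's units: -0.115 m is -0.1438, -0.07 m is -0.0875.

Emit:
{"op": "move_arm", "data": {
  "linear": [
    [-0.0006,0,0.01],
    [-0.0006,0,0.0188],
    [-0.0006,0,0.0188],
    [-0.0006,0,0.0188],
    [-0.0006,0,0.0188],
    [-0.0006,0,0.0188],
    [-0.0006,0,0.0188],
    [-0.0006,0,-0.025],
    [-0.0006,0,-0.0875],
    [-0.0006,0,-0.1438],
    [-0.0006,0,-0.1438]
  ],
  "turn": [
    [0,0,0],
    [0,0,0],
    [0,0,0],
    [0,0,0],
    [0,0,0],
    [0,0,0],
    [0,0,0],
    [0,0,0],
    [0,0,0],
    [0,0,0],
    [0,0,0]
  ],
  "grip": [1,1,1,-0.3,-0.3,-0.3,-0.3,-0.3,-0.3,-0.3,-0.3]
}}

```text
time_s: 5.82
ee_pos: [0.6019, 0.0212, 0.2342]
tcp_rot: [3.133, -0.002, 1.322]
wrist_force: [0.0, -0.6, 0.1]
opening: 0.0594
grasp_force: 0.0
```

```bash
python3 - <<'E'
from h import *
from rig import *
o=[]
for n in("scene","top"):
    s=snapshot(n); np.savez(n+"2.npz",**s); print(n,[x[:2] for x in blobs(s,(100,110,60),(125,255,255),6)])
    o.append(cv2.resize(s["img"][60:260,150:380],None,fx=1.73,fy=1.73,interpolation=cv2.INTER_CUBIC))
cv2.imwrite("pics/c4.png",np.hstack(o))
go(.599,.0202,.097,75.7); go(.5723,-.2942,.2,113.9)
E
```

```text
scene [([412.1, 78.1], 289), ([371.6, 91.5], 28), ([321.6, 195.8], 25), ([382.1, 202.6], 265), ([153.1, 218.5], 30), ([302.7, 223.7], 51), ([286.8, 226.0], 31), ([186.9, 250.4], 25), ([244.1, 272.4], 36), ([184.4, 294.0], 45), ([235.9, 325.5], 38), ([143.1, 335.7], 49)]
top [([384.6, 136.0], 47), ([265.7, 139.5], 44), ([332.0, 158.6], 44), ([385.9, 198.9], 50), ([444.9, 208.7], 56), ([342.8, 227.7], 46), ([330.5, 285.9], 46)]
lin [-0.001, -0.0003, 0.1327] turn [0.01, 0.0, 0.03] t 5.925
lin [-0.3123, 0.0513, 0.0298] turn [0.01, 0.01, -38.17] t 5.925
```

View pics/c4.png

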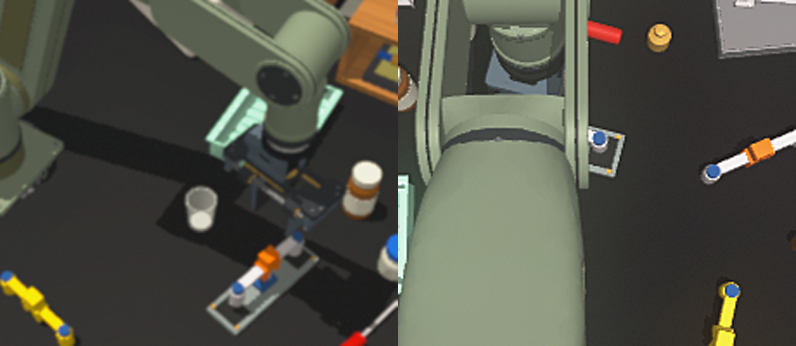

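P sits on the edge: its near cap is at scene (286.8,226) and top (265.7,139.5), its far cap at scene (321.6,195.8). Next I'll get the cap heights.

```bash
python3 - <<'E'
from h import *
S,T=load("scene2.npz"),load("top2.npz")
print(tri(S,(286.8,226),T,(265.7,139.5)))
u=np.array([np.cos(np.radians(75.7)),np.sin(np.radians(75.7)),0]); e=np.array([.599,.0202,0])
for tilt in(-17,0,17):
    a=np.radians(tilt); n=np.array([0,0,1])*np.cos(a)-u*np.sin(a); d=u*np.cos(a)+np.array([0,0,1])*np.sin(a)
    c=e+[0,0,.074]+n*.010
    print(tilt,proj(S,c-.075*d),proj(S,c+.075*d),proj(T,c-.075*d))
E
```

```text
(array([ 0.58079643, -0.0516313 ,  0.08390117]), np.float64(0.0013703377202586265))
-17 [288.68585735 220.93192174] [320.24039116 200.03785507] [263.92893148 137.09993261]
0 [286.79265075 226.09204389] [321.14849987 195.83692086] [266.20776741 139.82428598]
17 [286.47512444 229.91596918] [320.58802094 192.97119008] [265.93440287 141.88914862]
```

P's measured cap pixels match the level prediction to within a pixel, and its cap height is 0.084 m, so P stands level and is the true arm. Q is therefore the faulty one and goes to the basket.

In the tool's units: -0.3123 m is -0.3904, 0.0513 m is 0.0641, -38.2 degrees is -0.2122.

Emit:
{"op": "move_arm", "data": {
  "linear": [
    [-0.3904,0.0641,0.0373],
    [-0.3904,0.0641,0.0373],
    [-0.3904,0.0641,0.0373],
    [-0.3904,0.0641,0.0373],
    [-0.3904,0.0641,0.0373],
    [-0.3904,0.0641,0.0373],
    [-0.3904,0.0641,0.0373],
    [-0.3904,0.0641,0.0373],
    [-0.3904,0.0641,0.0373]
  ],
  "turn": [
    [0,0,-0.2122],
    [0,0,-0.2122],
    [0,0,-0.2122],
    [0,0,-0.2122],
    [0,0,-0.2122],
    [0,0,-0.2122],
    [0,0,-0.2122],
    [0,0,-0.2122],
    [0,0,-0.2122]
  ],
  "grip": [-0.3,-0.3,-0.3,-0.3,-0.3,-0.3,-0.3,-0.3,-0.3]
}}

```text
time_s: 7.05
ee_pos: [0.573, -0.2925, 0.2002]
tcp_rot: [3.141, -0.0, 1.991]
wrist_force: [1.2, 0.2, 0.9]
opening: 0.0592
grasp_force: 0.0
```

```bash
python3 - <<'E'
from h import *
from rig import *
go(.5723,-.2942,.057,113.9)
s=snapshot("scene"); print([x[:2] for x in blobs(s,(100,110,60),(125,255,255),6)])
s=snapshot("top"); print([x[:2] for x in blobs(s,(100,110,60),(125,255,255),6)])
E
```

```text
lin [-0.0013, -0.0013, 0.1432] turn [0.01, -0.01, 0.15] t 7.05
[([222.2, 10.2], 215), ([412.3, 78.1], 292), ([371.5, 91.5], 29), ([321.7, 195.6], 31), ([382.1, 202.6], 268), ([153.1, 218.5], 30), ([302.7, 223.7], 51), ([286.8, 225.9], 30), ([186.9, 250.4], 25), ([244.0, 274.5], 8), ([184.4, 294.0], 45), ([235.9, 325.6], 39), ([143.1, 335.7], 49)]
[([179.7, 66.7], 340), ([208.8, 125.4], 45), ([265.8, 139.4], 43), ([237.6, 142.0], 57), ([332.0, 158.6], 44), ([446.4, 208.9], 27)]
```

In the tool's units: 0.142 m is 0.1775, 0.125 m is 0.1563.

Emit:
{"op": "move_arm", "data": {
  "linear": [
    [-0.0013,-0.0013,0.0625],
    [-0.0013,-0.0013,0.125],
    [-0.0013,-0.0013,0.1563],
    [-0.0013,-0.0013,0.1775],
    [-0.0013,-0.0013,0.1775],
    [-0.0013,-0.0013,0.1775],
    [-0.0013,-0.0013,0.1775],
    [-0.0013,-0.0013,0.1775],
    [-0.0013,-0.0013,0.1775],
    [-0.0013,-0.0013,0.1775],
    [-0.0013,-0.0013,0.125],
    [-0.0013,-0.0013,0.0625],
    [-0.0013,-0.0013,0],
    [-0.0013,-0.0013,-0.075],
    [-0.0013,-0.0013,-0.075]
  ],
  "turn": [
    [0,0,0],
    [0,0,0],
    [0,0,0],
    [0,0,0],
    [0,0,0],
    [0,0,0],
    [0,0,0],
    [0,0,0],
    [0,0,0],
    [0,0,0],
    [0,0,0],
    [0,0,0],
    [0,0,0],
    [0,0,0],
    [0,0,0]
  ],
  "grip": [-0.3,-0.3,-0.3,-0.3,-0.3,1,1,1,1,1,1,1,1,1,1],
  "squeeze": 35
}}

```text
time_s: 9.02
ee_pos: [0.574, -0.2966, 0.2653]
tcp_rot: [3.135, 0.009, 1.989]
wrist_force: [0.2, 0.6, -3.1]
opening: 0.0232
grasp_force: 35.0
```

```bash
python3 - <<'E'
from h import *
from rig import *
go(.44,.364,.25,91.4); st=get_state(); print(st["ft_torque"])
S=snapshot("scene"); print([x[0] for x in blobs(S,(100,110,60),(125,255,255),6)])
T=snapshot("top"); print([x[0] for x in blobs(T,(100,110,60),(125,255,255),6)])
E
```

```text
lin [0.6583, 0.1455, 0.0105] turn [0.47, 0.42, 22.54] t 9.025
[-0.03864148 -0.14685906  0.0073332 ]
[[222.2, 10.2], [412.2, 78.1], [371.6, 91.5], [321.7, 195.6], [382.1, 202.6], [153.1, 218.5], [302.7, 223.8], [286.8, 226.0], [187.0, 250.4], [184.4, 294.0], [232.7, 295.7], [143.1, 335.7]]
[[179.7, 66.7], [208.8, 125.4], [349.6, 139.9], [265.8, 139.4], [237.6, 142.1]]
```

The wrist torque is also clearly larger with Q (0.15 against 0.06 N m), which agrees that Q is off-balance.

In the tool's units: 0.6583 m is 0.8229, 0.1455 m is 0.1819, 22.5 degrees is 0.125.

Emit:
{"op": "move_arm", "data": {
  "linear": [
    [0.8229,0.1819,0.0125],
    [0.8229,0.1819,0.0125],
    [0.8229,0.1819,0.0125],
    [0.8229,0.1819,0.0125],
    [0.8229,0.1819,0.0125],
    [0.8229,0.1819,0.0125],
    [0.8229,0.1819,0.0125],
    [0.8229,0.1819,0.0125],
    [0.8229,0.1819,0.0125],
    [0.8229,0.1819,0.0125],
    [0.8229,0.1819,0.0125],
    [0.8229,0.1819,0.0125],
    [0.8229,0.1819,0.0125],
    [0.8229,0.1819,0.0125],
    [0.8229,0.1819,0.0125]
  ],
  "turn": [
    [0,0,0.125],
    [0,0,0.125],
    [0,0,0.125],
    [0,0,0.125],
    [0,0,0.125],
    [0,0,0.125],
    [0,0,0.125],
    [0,0,0.125],
    [0,0,0.125],
    [0,0,0.125],
    [0,0,0.125],
    [0,0,0.125],
    [0,0,0.125],
    [0,0,0.125],
    [0,0,0.125]
  ],
  "grip": [1,1,1,1,1,1,1,1,1,1,1,1,1,1,1]
}}

```text
time_s: 11.0
ee_pos: [0.4383, 0.3641, 0.2498]
tcp_rot: [-3.141, 0.001, 1.594]
wrist_force: [0.1, 1.6, -2.6]
opening: 0.0239
grasp_force: 35.0
```

```bash
python3 - <<'E'
from h import *
from rig import *
go(.44,.364,.063,91.4); st=get_state(); print(st["ft_torque"],st["ee_pos"])
o=[]
for n in("scene","top"):
    s=snapshot(n); np.savez(n+"3.npz",**s); print([x[:2] for x in blobs(s,(100,110,60),(125,255,255),6)])
    o.append(cv2.resize(s["img"][60:260,(150 if n=="scene" else 50):(380 if n=="scene" else 280)],None,fx=1.73,fy=1.73,interpolation=cv2.INTER_CUBIC))
cv2.imwrite("pics/c5.png",np.hstack(o))
E
```

```text
lin [-0.0, 0.0018, 0.1868] turn [-0.01, 0.03, -0.06] t 11.0
[-0.07287475 -0.08348617  0.05164355] [0.43829135 0.36405503 0.24979872]
[([222.2, 10.2], 216), ([412.1, 78.1], 291), ([371.5, 91.5], 29), ([303.3, 98.0], 22), ([321.7, 195.6], 31), ([382.1, 202.6], 267), ([153.2, 218.5], 31), ([302.7, 223.7], 51), ([286.8, 226.0], 31), ([186.9, 250.4], 25), ([184.4, 294.0], 45), ([143.1, 335.7], 49)]
[([179.7, 66.7], 339), ([208.8, 125.4], 44), ([265.8, 139.4], 43), ([237.6, 142.1], 56), ([106.3, 186.3], 70), ([385.8, 199.0], 51), ([444.9, 208.7], 56), ([342.8, 227.7], 46), ([330.5, 285.9], 46)]
```

View pics/c5.png

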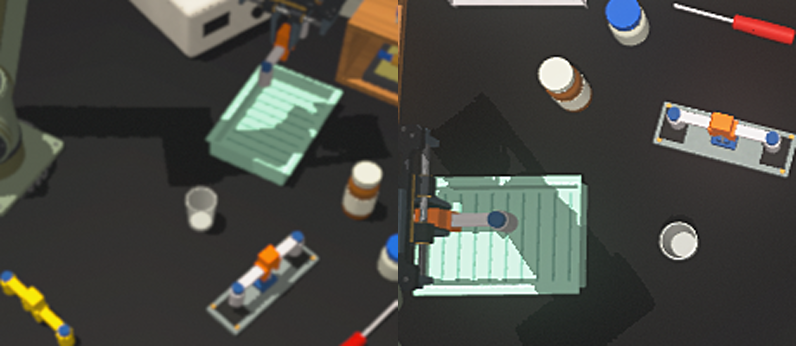

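P still stands level at c5 (268,262). Q hangs above the basket with its near cap at top (106.3,186.3) and scene (303.3,98). Now I'll lower it.

In the tool's units: 0.184 m is 0.23, 0.18 m is 0.225.

Emit:
{"op": "move_arm", "data": {
  "linear": [
    [0,0.0019,0.0625],
    [0,0.0019,0.125],
    [0,0.0019,0.175],
    [0,0.0019,0.2063],
    [0,0.0019,0.2188],
    [0,0.0019,0.225],
    [0,0.0019,0.23],
    [0,0.0019,0.23]
  ],
  "turn": [
    [0,0,0],
    [0,0,0],
    [0,0,0],
    [0,0,0],
    [0,0,0],
    [0,0,0],
    [0,0,0],
    [0,0,0]
  ],
  "grip": [1,1,1,1,1,1,1,1]
}}

```text
time_s: 12.1
ee_pos: [0.4398, 0.3655, 0.0665]
tcp_rot: [3.141, -0.001, 1.596]
wrist_force: [-0.2, -0.2, -3.4]
opening: 0.024
grasp_force: 35.0
```

Emit:
{"op": "move_arm", "data": {
  "linear": [
    [0,0,0.005],
    [0,0,0.005],
    [0,0,0.005],
    [0,0,0.005],
    [0,0,0.005],
    [0,0,0.005],
    [0,0,-0.025],
    [0,0,-0.0875],
    [0,0,-0.1625],
    [0,0,-0.2375],
    [0,0.1875,-0.2875],
    [0,0.1875,-0.2875],
    [0,0.1875,-0.2875],
    [0,0.1875,-0.2875],
    [0,0.1875,-0.2875]
  ],
  "turn": [
    [0,0,0],
    [0,0,0],
    [0,0,0],
    [0,0,0],
    [0,0,0],
    [0,0,0],
    [0,0,0],
    [0,0,0],
    [0,0,0],
    [0,0,0],
    [0,0,0],
    [0,0,0],
    [0,0,0],
    [0,0,0],
    [0,0,0]
  ],
  "grip": [1,1,-0.3,-0.3,-0.3,-0.3,-0.3,-0.3,-0.3,-0.3,-0.3,-0.3,-0.3,-0.3,-0.3]
}}

```text
time_s: 13.98
ee_pos: [0.5883, 0.3689, 0.2953]
tcp_rot: [-3.14, 0.001, 1.596]
wrist_force: [-0.3, 0.2, 0.7]
opening: 0.0592
grasp_force: 0.0
```

```bash
python3 - <<'E'
from h import *
from rig import *
o=[]
for n in("scene","top"):
    s=snapshot(n); np.savez(n+"4.npz",**s); print([x[:2] for x in blobs(s,(100,110,60),(125,255,255),6)])
    o.append(cv2.resize(s["img"][60:260,(150 if n=="scene" else 50):(380 if n=="scene" else 280)],None,fx=1.73,fy=1.73,interpolation=cv2.INTER_CUBIC))
cv2.imwrite("pics/c6.png",np.hstack(o))
E
```

```text
[([222.2, 10.2], 215), ([420.7, 81.3], 212), ([369.9, 90.9], 12), ([319.5, 110.0], 12), ([299.5, 139.0], 16), ([321.7, 195.6], 31), ([382.1, 202.6], 266), ([153.1, 218.5], 30), ([302.7, 223.7], 51), ([286.8, 226.0], 31), ([186.8, 250.3], 26), ([184.4, 294.0], 45), ([143.0, 335.7], 48)]
[([179.7, 66.7], 339), ([208.8, 125.4], 44), ([265.8, 139.4], 43), ([237.6, 142.1], 56), ([133.8, 194.7], 38), ([76.3, 195.4], 44), ([385.8, 199.0], 51), ([444.9, 208.7], 56), ([342.8, 227.7], 46), ([330.5, 285.9], 46)]
```

View pics/c6.png

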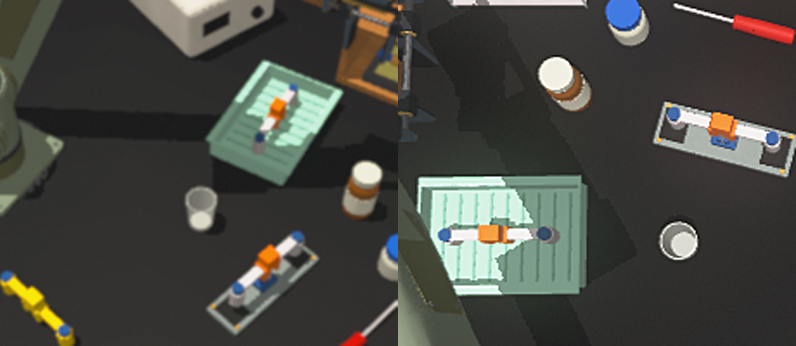

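Q lies flat in the middle of the basket, with its caps at top (76,195) and (134,195). P is still level on the edge, and the gripper touches nothing.

```bash
python3 -c "
from rig import *
print(close_job())"
```

```text
the job is handed in; nothing more can be done
None
```

Job handed in: the arm first nearest the robot balanced and stands level and free on the knife edge; the other, judged faulty by elimination and a larger wrist torque (not itself tried on the stand), lies flat in the mint-green basket.

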